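# Check the plate gap of a pouch-cell press with a taper gauge

## Task

Check the plate gap of the pouch-cell press before the next cell goes in. Lower the press's hinged lid by its black bar until it is fully shut, without slamming it; then take the taper gauge by its blue grip, lay its blade flat on the press's front ledge and slide it straight in between the lower and upper plates until it drags snugly on both, but not so hard that it jacks the lid up. Finish holding the gauge by its grip at that depth, so that the gap can be read off the blade; do not let go, and leave the other things on the table where they are.

Things in the scene. Friction and masses are not known exactly. Their poses are not given: they have to be found in the camera images.
- cell_press: pouch-cell press, fixed to the table: dark base 170 (x) x 150 (y) x 18 mm with a hinged aluminium lid at the back. Origin: centre of its underside on the table. Its x axis points from the open front to the hinge at the back (the way the gauge goes in), y along the hinge, z up.
- anvil: the press's lower plate, ground steel, fixed, 136 (x) x 118 (y) x 6 mm; origin at the centre of its underside, 12 mm towards the front of the press's origin and 18 mm above the table. Its flat top is 24 mm above the table; it sticks out 22 mm in front of the closed lid and upper plate as a bare ledge, ending 80 mm in front of the press's origin.
- lid_hinge (a point): middle of the lid's hinge axis (along the press's y), at press x = +66 mm, 45 mm above the table.
- press_lid (a joint): angle of the lid in rad: 0 fully shut (level, against its stop), up to 1.5 open. Its friction hinge holds it wherever it is left; shutting it takes about 5 to 10 N at the bar. Lid: aluminium plate 12 mm thick, 130 mm wide, front edge 126 mm from the hinge axis.
- lid_bar (a point): middle of the black round grab bar on the lid: 11 mm thick, 84 mm long, parallel to the hinge, on a post at each end; 100 mm from the hinge axis along the lid and 56 mm off the lid's mid-plane, so 44 mm of free space between bar and lid. With the lid shut it is at press x = -34 mm, 101 mm above the table.
- pressure_plate: the press's upper plate, steel, 96 x 124 x 3.5 mm, on a thin rubber layer under a backing plate that hangs from the lid on four jack screws; origin at the centre of its underside, front edge 124 mm from the hinge axis. With the lid shut it is parallel to the lower plate, at a gap set somewhere from 5 to 8 mm. The rubber gives about 0.6 mm under 8 N.
- gap_mouth (a point): middle of the gap's mouth: on the top of the lower plate (24 mm above the table), right under the front edge of the shut upper plate, at press x = -58 mm, y = 0. Its axes are the press's. The gauge may go in up to 40 mm to either side of it.
- taper_gauge: taper gauge, 110 g, on its flat sole: blue grip 55 (x) x 16 (y) x 24 mm, then a steel blade 80 mm long, 13 mm wide, sole flush with the grip's, top sloping 1:10 from 10.5 mm thick at the grip to 2.5 mm at the tip. Origin: centre of the grip's underside; x along the blade to its tip, z up.
- gauge_tip (a point): middle of the lower edge of the gauge's tip, 107.5 mm ahead of the gauge's origin. In the gap the gauge meets the upper plate when the tip is 10 x (gap - 2.5 mm) past gap_mouth; the drag then builds up over some 10 mm more; pushed on, from about 13 N, it jacks the lid up.
- pouch_cell: silver pouch cell, 126 x 72 x 6 mm, lying flat; a bystander. Origin at the centre of its underside.
- fuse_block: black fuse holder 34 x 104 x 26 mm; a bystander. Origin at the centre of its underside.
- pen: black marker pen, 134 mm long; a bystander. Origin at its middle, on the table.
- cell_21700_3: cylindrical cell 21 x 71 mm standing upright; a bystander. Origin at the centre of its foot.
- cell_21700_4: cylindrical cell 21 x 71 mm standing upright; a bystander. Origin at the centre of its foot.

How it is judged:
By the outcome, as a careful person would: the job done as asked, in the order asked, and still so for the second after the job is handed in, while the arm keeps its last pose, push and grip.
It also fails if it takes over 56 s, if anything falls off the work surface, if the arm or the gripper's body presses on something with over 40 N, if the wrist force passes 120 N, or if a joint passes its speed limit or range.

## Robot

A 6-joint arm with a two-finger parallel gripper is mounted at the origin on a cart in front of the work surface, level with it; the furniture and walls round the work are solid. World frame = base frame: x ahead of the robot, y to its left, z up, the work surface at z = 0. Lengths are in m, angles in rad, forces in N, time in s.
With the tool pointing down it reaches from about 0.375 to 0.925 m from the base axis. Payload 5.7 kg.
Tool frame: the origin (TCP) lies midway between the tips of the shut fingers; the grasp point (between the pads) lies 19 mm behind it; z points along the fingers, y is the line along which they close (so a half turn about z gives the same grasp; the last joint's range is limited). The gripper opens to 88 mm and grips with 3 to 60 N. Pads are 20 mm wide; open, the fingers measure 115 mm over their backs; the gripper's body (75 mm by 178 mm) begins 61 mm behind the grasp point.
Start: joints at [1.07, 0.359, 1.51, -0, 1.272, -0.115], TCP at [0.226, 0.556, 0.223] pointing down, gripper open.
Joint ranges: [-2.97, 2.97], [-1.01, 2.36], [0.21, 2.38], [-0.96, 4.11], [0.2, 2.71], [-2.98, 2.98]. Speed limits (rad/s): [2.39, 2.39, 3.14, 3.14, 3.14, 3.14].

## Interface

Orientations are given as a unit quaternion [x, y, z, w].
In Python, from bench import move_ptp, servo_line, goto_joints, move_gripper, sleep, inverse_kinematics, capture, PlanningError, close_job, spot_in, silhouettes, current_clock, current_joint_pos, current_qvel, current_joint_torque, current_position, current_orientation, current_force, current_torque, current_finger_gap, current_grip_force gives the robot as it stands. Calls block until the motion is done:
- move_ptp(position, orientation): joint-space move of the TCP to a pose.
- servo_line(position, orientation=None, rate=0.15, contact_N=None): straight line of the TCP; orientation=None keeps the orientation; rate is the mean speed in m/s. With contact_N (N) it stops when the force on the tool has changed by that much, and returns True; else False.
- goto_joints(angles): joint-space move.
- move_gripper(opening): finger opening in m; the grip force is fixed at half the most; returns when the fingers have stopped.
- sleep(seconds).
- inverse_kinematics(position, orientation): joint angles nearest the present ones, or None.
- capture(name): name is "scene" or "top" or "wrist"; returns a dict with "image" (480x640x3 uint8, blue, green, red), "range_z" (480x640 float32, m along the optical axis (not along the pixel's ray), 0 where there is no reading), "intrinsics" (3x3 intrinsics, pixels), "R" (3x3) and "t" (3): a world point X has camera coordinates R X + t. Camera axes: x right, y down, z forward; pixel columns grow to the right and rows downward; lengths in m; the calibration is good to about 2 mm. A picture is of the moment at which its call begins.
A pose or a line that the arm cannot do raises PlanningError and nothing moves.
- close_job(): hands the job in; it is judged then, once.
Trained networks look in the newest picture that a camera, given by its name, has taken for a name from the list of things; names that differ only in an ending like _2 or _b are one class to them, and where a whole thing is asked for, a point or a joint stands for the part that bears it (a point fixed in the world has none). Each returns a list of dicts, best first, with "conf" (0 to 1); they miss things now and then, are a little off and sometimes report something else, mostly with a low value. They report only what shows in the picture. A call takes as long as a camera call.
- spot_in(camera, query): "xy" ([column, row] in pixels, amid what is visible of it).
- silhouettes(camera, query): "region" (480x640 bool, what is visible of it) and "xy" ([column, row] in pixels, amid what is visible of it).
Readings, each from a call of its own:
- current_clock(): time.
- current_joint_pos(): joint angles.
- current_qvel(): joint speeds.
- current_joint_torque(): joint torques, N m.
- current_position(): TCP position.
- current_orientation(): TCP orientation.
- current_force(): force on the tool from outside, world axes, zero at the start.
- current_torque(): the same for the moment, N m.
- current_finger_gap(): finger opening in m.
- current_grip_force(): force on a finger pad.
Only numpy, scipy, OpenCV 4.12 (cv2) and the standard library are available. Lean on these libraries where they do the work, as an engineer would, in place of code of your own. Each camera call takes 0.05 s, during which the arm holds its last target. There are 200 camera calls.

## Working session

There is one attempt and no reset: what is moved stays moved. The work goes in short steps, each a Python script; the robot and the scene stay as the last script left them, time stands still between calls to the robot, and variables do not carry over. Pictures are saved under pics/ and viewed, at most 10 in all, crops included, and the job is handed in when it is done.

```bash
mkdir -p pics; cat > h.py <<'E'
import numpy as np, cv2
from bench import *
def cloud(c):
    z=c["range_z"];K=c["intrinsics"];v,u=np.mgrid[:480,:640]
    P=np.stack([(u-K[0,2])*z/K[0,0],(v-K[1,2])*z/K[1,1],z],-1)
    W=(P-c["t"])@c["R"]; W[z==0]=np.nan
    return W
def pts(cam,W,q):
    r=silhouettes(cam,q)
    return [(x["conf"],x["xy"],W[x["region"]]) for x in r]
E
python3 - <<'E'
from h import *
for n in ["scene","top"]:
    c=capture(n);cv2.imwrite(f"pics/{n}0.png",c["image"]);W=cloud(c);np.save(n+"W.npy",W)
    print(n,"cam",(-c["R"].T@c["t"]).round(3))
    for q in ["cell_press","anvil","press_lid","lid_bar","taper_gauge","pouch_cell","fuse_block","pen","cell_21700_3"]:
        for cf,xy,p in pts(n,W,q)[:2]:
            p=p[~np.isnan(p[:,0])]
            if len(p): print(q,round(cf,2),np.round(xy),len(p),np.median(p,0).round(3),np.percentile(p,2,0).round(3),np.percentile(p,98,0).round(3))
print(current_clock(),current_orientation(),current_force())
E
```

```text
scene cam [-0.141 -0.508  0.667]
cell_press 0.73 [347. 223.] 219 [0.686 0.161 0.04 ] [0.68  0.155 0.001] [0.713 0.174 0.073]
cell_press 0.63 [282. 225.] 4522 [0.544 0.259 0.026] [0.448 0.166 0.002] [0.63  0.345 0.161]
anvil 0.68 [278. 241.] 1438 [0.525 0.247 0.025] [0.457 0.176 0.021] [0.599 0.321 0.027]
press_lid 0.61 [279. 202.] 1799 [0.558 0.272 0.124] [0.504 0.218 0.043] [0.612 0.327 0.164]
lid_bar 0.61 [280. 201.] 1785 [0.557 0.272 0.128] [0.503 0.218 0.045] [0.61  0.327 0.164]
taper_gauge 0.81 [393. 329.] 309 [ 0.462 -0.131  0.022] [ 0.429 -0.153  0.003] [ 0.544 -0.085  0.026]
pouch_cell 0.55 [182. 255.] 316 [0.343 0.397 0.004] [ 0.103 -0.025 -0.   ] [0.376 0.439 0.323]
fuse_block 0.89 [329. 288.] 538 [0.481 0.042 0.011] [0.439 0.028 0.003] [0.533 0.063 0.025]
pen 0.66 [214. 293.] 442 [0.307 0.223 0.011] [ 0.281  0.16  -0.   ] [0.337 0.284 0.016]
cell_21700_3 0.71 [335. 222.] 209 [0.672 0.195 0.043] [0.665 0.188 0.004] [0.685 0.208 0.072]
cell_21700_3 0.62 [347. 222.] 204 [0.685 0.161 0.042] [0.68  0.155 0.004] [0.696 0.172 0.073]
top cam [0.281 0.088 1.343]
cell_press 0.76 [24
[... 495 characters left out ...]
57  0.358 -0.001] [0.375 0.436 0.011]
pouch_cell 0.32 [235. 202.] 1580 [0.567 0.283 0.148] [0.506 0.22  0.006] [0.623 0.339 0.168]
fuse_block 0.8 [333. 244.] 583 [0.494 0.05  0.012] [ 0.441  0.031 -0.001] [0.544 0.068 0.028]
fuse_block 0.3 [243. 223.] 4150 [0.537 0.257 0.027] [0.451 0.171 0.015] [0.616 0.343 0.166]
pen 0.82 [263. 312.] 333 [0.311 0.221 0.013] [ 0.286  0.165 -0.002] [0.337 0.277 0.019]
cell_21700_3 0.55 [288. 165.] 115 [0.687 0.165 0.061] [0.682 0.156 0.006] [0.701 0.175 0.076]
cell_21700_3 0.41 [269. 168.] 109 [0.673 0.199 0.065] [0.668 0.19  0.009] [0.687 0.209 0.076]
1.0 [ 1.91713179e-01  9.81450994e-01 -5.43287845e-05 -3.31252422e-05] [-0.39132655 -0.94109771 -0.40366988]
```

```bash
ls; ls pics
```

```text
h.py
pics
sceneW.npy
topW.npy
scene0.png
top0.png
```

```bash
python3 - <<'E'
import cv2
a=cv2.imread("pics/top0.png")[130:330,140:440];b=cv2.imread("pics/scene0.png")[140:380,150:470]
cv2.imwrite("pics/a.png",cv2.resize(a,(798,532)));cv2.imwrite("pics/b.png",cv2.resize(b,(800,600)))
E
```

```text
(no output)
```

View pics/a.png

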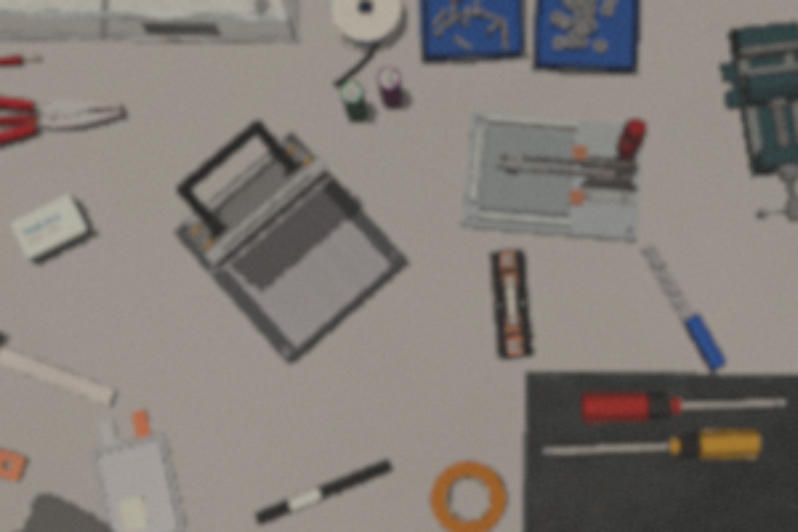

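View pics/b.png

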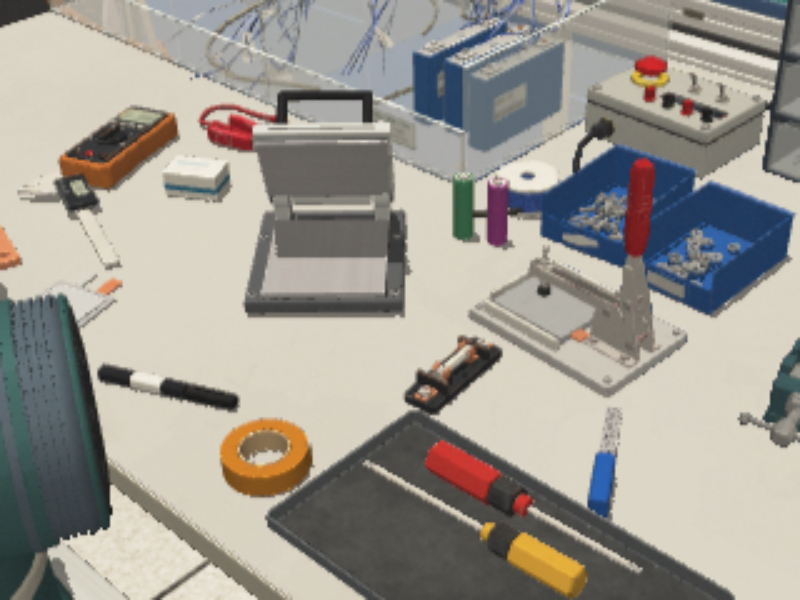

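The top crop shows the press (base corners about (178,230), (290,360), (407,262), (295,135)) with its front facing lower right and its lid open. The bar is behind the lid at about (225,155). The gauge grip is at about (705,342), with the blade pointing up and left to (650,250). The scene crop shows clear space around both.

```bash
cat > m.py <<'E'
from h import *
A=[]; B=[]
for n in ["scene","top"]:
    c=capture(n);W=cloud(c)
    m=[x for x in silhouettes(n,"cell_press")]
    m=[x for x in m if x["region"].sum()>2000][0]["region"]
    P=W[m];P=P[~np.isnan(P[:,0])]
    A.append(P)
    hsv=cv2.cvtColor(c["image"],cv2.COLOR_BGR2HSV)
    b=(hsv[...,0]>100)&(hsv[...,0]<125)&(hsv[...,1]>120)&(hsv[...,2]>50)
    near=(np.hypot(W[...,0]-.46,W[...,1]+.135)<.07)
    G=W[b&near]
    r=cv2.minAreaRect(G[:,:2].astype(np.float32)*1000)
    g=W[near|(np.hypot(W[...,0]-.50,W[...,1]+.11)<.07)]; g=g[(g[:,2]>.004)&(g[:,2]<.035)]
    d=g[:,:2]-g[:,:2].mean(0);vv=np.linalg.svd(d)[2][0]
    print(n,"grip",len(G),G.mean(0).round(4),r,"top",np.percentile(G[:,2],[5,50,95]).round(4),"axis yaw",np.degrees(np.arctan2(vv[1],vv[0])),len(g))
    base=P[(P[:,2]>.006)&(P[:,2]<.03)]
    print("base rect",cv2.minAreaRect(base[:,:2].astype(np.float32)*1000))
    np.save(n+"P.npy",P)
    yaw=np.radians(41); 
    hull=cv2.convexHull(base[:,:2].astype(np.float32)*1000)[:,0]
    print(len(base)); 
    # pose scan: front edge/side edges
    best=None
    for yaw in np.radians(np.arange(30,52,.5)):
        R=np.array([[np.cos(yaw),np.sin(yaw)],[-np.sin(yaw),np.cos(yaw)]])
        q=base[:,:2]@R.T
        x0,x1=np.percentile(q[:,0],[.7,99.3]);y0,y1=np.percentile(q[:,1],[.7,99.3])
        s=(x1-x0)*(y1-y0)
        if best is None or s<best[0]: best=(s,np.degrees(yaw),x1-x0,y1-y0,R.T@[x0+.085,(y0+y1)/2],R.T@[(x0+x1)/2,(y0+y1)/2])
    print(best)
    yaw=np.radians(best[1]);R=np.array([[np.cos(yaw),np.sin(yaw)],[-np.sin(yaw),np.cos(yaw)]])
    q=np.c_[(P[:,:2]-best[4])@R.T,P[:,2]]
    L=q[(q[:,2]>.06)]
    H=np.histogram2d(L[:,0],L[:,2],bins=[np.arange(-.06,.16,.01),np.arange(.06,.19,.01)])[0].astype(int)
    print("rows z from .06, cols x from -.06\n",H.T)
E
python3 m.py
```

```text
scene grip 190 [ 0.4482 -0.1393  0.0224] ((453.231201171875, -136.4883270263672), (53.47518539428711, 14.935064315795898), 29.23917579650879) top [0.0129 0.0238 0.0261] axis yaw -152.62639832371372 852
base rect ((646.0789184570312, 375.8992919921875), (502.06231689453125, 162.2523193359375), 47.98199462890625)
2453
(np.float64(0.059651034976647775), np.float64(42.5), np.float64(0.4036832675923898), np.float64(0.14776692462982904), array([0.53996926, 0.25797704]), array([0.62611395, 0.3369141 ]))
rows z from .06, cols x from -.06
 [[  0   0   0   0   0   0   0   0   0  54  26   4   0   0   0   0   0   0
    0   0   0]
 [  0   0   0   0   0   0   0   0   4 110   1   3   0   0   0   0   0   0
    0   0   0]
 [  0   0   0   0   0   0   0   0  95  30   2   0   0   0   0   0   0   0
    0   0   0]
 [  0   0   0   0   0   0   0  14 115   3   0   0   0   0   0   0   0   0
    0   0   0]
 [  0   0   0   0   0   0   0 110  15   1   0   0   0   0   0   0   0   0
    0   0   0]
 [  0   0   0   0   0   0  44  92   5   0   0   0   0   0   0   0   0   0
    0   0   0]
 [  0   0   0   0   0   0 131
[... 1413 characters left out ...]
0   0   0   0   0   0   0  27  23   0   0   0   0   0   0   0
    0   0   0]
 [  0   0   0   0   0   0   0   0   0  47   0   0   0   0   0   0   0   0
    0   0   0]
 [  0   0   0   0   0   0   1   0  33  10   0   0   0   0   0   0   0   0
    0   0   0]
 [  0   0   0   0   0   1   9   1  43   1   0   0   0   0   0   0   0   0
    0   0   0]
 [  0   0   0   0   0 160  24  68  51  31   2   0   0   0   0   0   0   0
    0   0   0]
 [  0   0   0   0   0  48 236  73   9  17  42  23   9   0   0   0   0   0
    0   0   0]
 [  0   0   0   0   0   0  22   1   0   0   0  33 156   4   0   0   0   0
    0   0   0]
 [  0   0   0   0   0   0   0   0   0   0   0   2   8   0   0   0   0   0
    0   0   0]]
```

```bash
cat >> h.py <<'E'
from scipy.spatial.transform import Rotation as Ro
PO=np.array([.5415,.2590]);PY=np.radians(42.6)
PX=np.array([np.cos(PY),np.sin(PY),0]);PYv=np.array([-np.sin(PY),np.cos(PY),0])
def pw(x,y,z): return np.r_[PO,0]+x*PX+y*PYv+[0,0,z]
def down(yaw):  # tool down, closing line (tool y) along yaw
    y=np.array([np.cos(yaw),np.sin(yaw),0]);z=np.array([0,0,-1.]);return Ro.from_matrix(np.c_[np.cross(y,z),y,z]).as_quat()
def tp(p): d=np.asarray(p)-np.r_[PO,0]; return np.array([d@PX,d@PYv,d[2]])
E
python3 - <<'E'
from h import *
P=np.load("topP.npy");q=np.array([tp(p) for p in P])
b=q[(q[:,2]>.152)&(q[:,0]>.045)&(q[:,0]<.09)]
m=b[np.abs(b[:,1])<.03]
print("bar",np.median(m,0).round(4),np.percentile(m[:,0],[5,95]).round(4),"ends y",np.percentile(b[:,1],[2,98]).round(3))
bx=np.median(m[:,0])
o=down(PY); print(inverse_kinematics(pw(bx,0,.1406),o))
move_gripper(.046)
move_ptp(pw(bx,0,.23),o)
c=capture("wrist");cv2.imwrite("pics/w1.png",c["image"])
W=cloud(c); 
k=np.array([tp(p) for p in W.reshape(-1,3)]);k=k[(np.abs(k[:,1])<.03)&(k[:,0]>.045)&(k[:,0]<.09)&(k[:,2]>.145)]
print("wrist bar",len(k),np.median(k,0).round(4),np.percentile(k[:,2],95),np.percentile(k[:,0],[5,95]))
print(current_clock(),current_joint_pos(),current_force())
E
```

```text
bar [ 0.0653 -0.0023  0.1657] [0.0612 0.0705] ends y [-0.046  0.046]
[ 3.70863739e-01  5.22715394e-01  1.45331806e+00 -4.44089210e-16
  1.16555919e+00 -3.72646522e-01]
wrist bar 10978 [0.0805 0.0223 0.3278] 0.3375349158543125 [0.04982656 0.08941249]
3.675 [ 3.72824909e-01  4.43197843e-01  1.35534295e+00  4.29179377e-04
  1.34331749e+00 -3.72519762e-01] [-0.61927612  0.09658017  0.60432744]
```

View pics/w1.png

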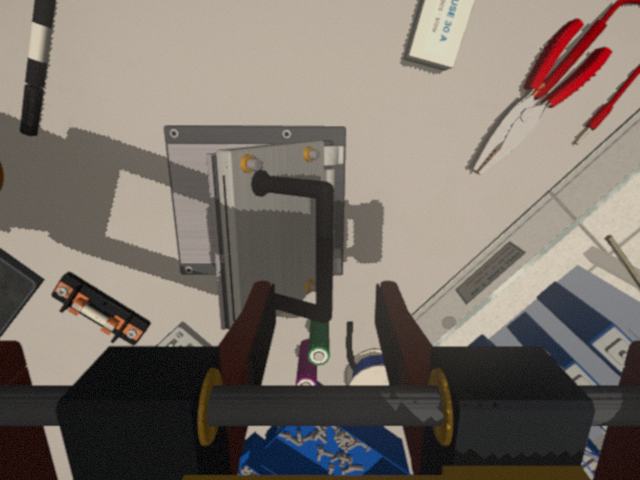

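The wrist view shows the bar (columns 318–332, rows 180–320) centred between the open fingers (tips near (268,285) and (383,285)). Next I descend, grip and swing the lid.

```bash
cat > lid.py <<'E'
from h import *
servo_line(pw(.0653,0,.1406),rate=.1,contact_N=15)
move_gripper(0.0)
p=tp(current_position());print("grip",current_finger_gap(),current_grip_force(),p.round(4),current_force().round(1) if hasattr(current_force(),'round') else current_force())
r=np.hypot(.1,.056);a0=np.arctan2(.056,.1)
th0=np.arccos(np.clip((.066-p[0])/r,-1,1))-a0
print("theta0",th0)
off=p[2]-(.045+r*np.sin(th0+a0)-.019);print("zoff",off)
for th in np.linspace(th0,.12,7)[1:]:
    t=pw(.066-r*np.cos(th+a0),0,.045+r*np.sin(th+a0)-.019)
    hit=servo_line(t,rate=.07,contact_N=28)
    F=np.array(current_force());print(round(th,2),hit,"F press",(F@PX).round(1),(F@PYv).round(1),F[2].round(1),"z",tp(current_position()).round(4))
    if hit: break
print(current_clock(),current_finger_gap())
E
python3 lid.py
```

```text
grip 0.010154579703669543 29.998698234558105 [ 0.065  -0.      0.1407] [-0.6 -1.2  1.9]
theta0 1.0515997313810581
zoff 0.0001060958292622427
0.9 False F press 0.2 2.1 6.2 z [0.0478 0.     0.1398]
0.74 False F press -0.9 1.8 6.4 z [0.0295 0.0002 0.1349]
0.59 False F press -1.3 3.4 1.6 z [0.0126 0.0003 0.1273]
0.43 False F press 0.1 2.3 -2.4 z [-0.0023  0.0003  0.1178]
0.28 False F press 1.4 4.3 -6.2 z [-0.0155  0.0003  0.1064]
0.12 False F press 2.8 3.2 -7.7 z [-0.0267  0.0003  0.0931]
7.7833 0.010311120029367477
```

```bash
cat > lid2.py <<'E'
from h import *
r=np.hypot(.1,.056);a0=np.arctan2(.056,.1)
def st(h): F=np.array(current_force());print(h,"F press",(F@PX).round(1),(F@PYv).round(1),F[2].round(1),"p",tp(current_position()).round(4),round(current_clock(),2))
for th in [.05,.0]:
    st(servo_line(pw(.066-r*np.cos(th+a0),0,.045+r*np.sin(th+a0)-.019),rate=.04,contact_N=20))
p=tp(current_position())
st(servo_line(pw(p[0],0,p[2]-.012),rate=.02,contact_N=22))
c=capture("scene");cv2.imwrite("pics/s2.png",cv2.resize(c["image"][170:310,180:400],(800,509)))
W=cloud(c)
k=np.array([tp(x) for x in W.reshape(-1,3)])
L=k[(np.abs(k[:,1])<.06)&(k[:,0]>-.055)&(k[:,0]<.055)&(k[:,2]>.04)&(k[:,2]<.065)]
print(len(L),np.polyfit(L[:,0],L[:,2],1),np.median(L[:,2]))
E
python3 lid2.py
```

```text
False F press 2.2 5.6 -3.0 p [-0.0307  0.0002  0.087 ] 8.13
False F press 2.3 5.2 -2.8 p [-0.0337  0.0002  0.0821] 8.43
True F press -0.5 0.5 5.0 p [-0.0348  0.0002  0.0799] 8.75
843 [-0.01402562  0.05224932] 0.05194621822172487
```

View pics/s2.png

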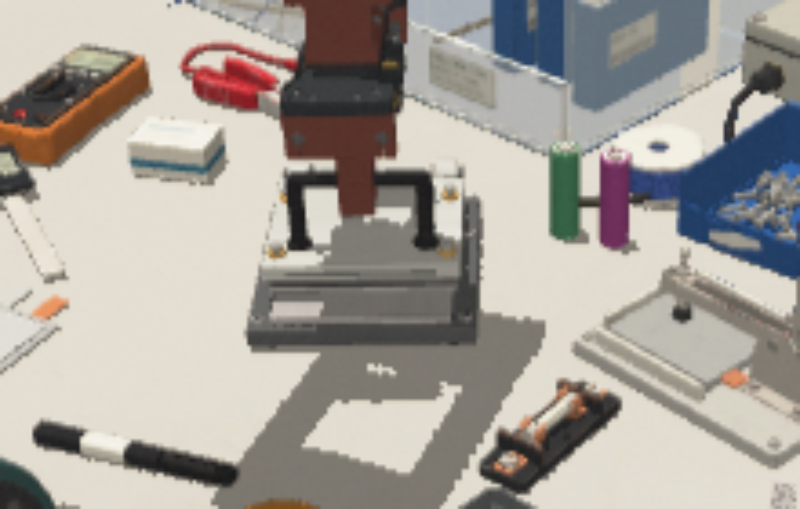

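The view shows the lid level, with the bar gripped at about (360,180). To confirm it is fully shut, I'll release, then press on the bar from above with closed fingers.

```bash
cat > lid3.py <<'E'
from h import *
def st(h): F=np.array(current_force());print(h,"F press",(F@PX).round(1),(F@PYv).round(1),F[2].round(1),"p",tp(current_position()).round(4),round(current_clock(),2))
move_gripper(.04)
p=tp(current_position())
servo_line(pw(-.034,0,.118),rate=.12)
move_gripper(0.0);st(0)
h=servo_line(pw(-.034,0,.096),rate=.025,contact_N=18);st(h)
servo_line(pw(-.034,0,.16),rate=.15);st(0)
c=capture("top");W=cloud(c)
k=np.array([tp(x) for x in W.reshape(-1,3)])
L=k[(np.abs(k[:,1])<.06)&(k[:,0]>-.055)&(k[:,0]<.055)&(k[:,2]>.04)&(k[:,2]<.065)]
print(len(L),np.polyfit(L[:,0],L[:,2],1),np.median(L[:,2]))
E
python3 lid3.py
```

```text
0 F press 0.2 -0.6 0.5 p [-0.034  0.     0.118] 10.68
True F press -1.7 0.9 8.8 p [-3.390e-02 -1.000e-04  1.067e-01] 11.24
0 F press -0.3 1.0 0.6 p [-3.420e-02  1.000e-04  1.596e-01] 11.75
554 [-0.01043434  0.05305818] 0.05295548957664168
```

```bash
cat > g1.py <<'E'
from h import *
W=np.load("topW.npy"); k=W.reshape(-1,3)
n=k[(k[:,2]>.06)&(np.hypot(k[:,0]-.4535,k[:,1]+.1355)<.25)]
if len(n): print("tall near: dist",np.hypot(n[:,0]-.4535,n[:,1]+.1355).min(),"maxz",n[:,2].max())
GY=np.radians(29.2)
for s in (1,-1):
    print(s,inverse_kinematics([.4535,-.1355,.15],down(GY+s*np.pi/2)))
servo_line(pw(-.034,0,.26),rate=.25)
q=min((inverse_kinematics([.4535,-.1355,.19],down(GY+s*np.pi/2)) for s in (1,-1)),key=lambda a:abs(a[5]))
goto_joints(q)
move_gripper(.05)
c=capture("wrist");cv2.imwrite("pics/w2.png",c["image"])
W=cloud(c);hsv=cv2.cvtColor(c["image"],cv2.COLOR_BGR2HSV)
b=(hsv[...,0]>100)&(hsv[...,0]<125)&(hsv[...,1]>120)&(hsv[...,2]>50)
near=(np.hypot(W[...,0]-.4535,W[...,1]+.1355)<.06)&(W[...,2]<.04)
G=W[b&near];T=G[G[:,2]>np.percentile(G[:,2],90)-.004]
print(len(G),len(T),np.percentile(T[:,2],50),cv2.minAreaRect(T[:,:2].astype(np.float32)*1000))
near=(np.hypot(W[...,0]-.49,W[...,1]+.115)<.09)&(W[...,2]<.04)
for x in silhouettes("wrist","taper_gauge")[:2]:
    S=W[x["region"]&near];print(x["conf"],len(S),cv2.minAreaRect(S[:,:2].astype(np.float32)*1000) if len(S) else 0)
print(current_clock(),current_position(),current_joint_pos())
E
python3 g1.py
```

```text
tall near: dist 0.16139805366855228 maxz 0.20788011290031078
1 [-4.36433373e-01  2.64945902e-01  1.86438399e+00 -4.44089210e-16
  1.01226276e+00 -2.51686584e+00]
-1 [-4.36433373e-01  2.64945902e-01  1.86438399e+00 -4.44089210e-16
  1.01226276e+00  6.24726812e-01]
802 801 0.02461278923282403 ((453.2184753417969, -135.6901397705078), (52.83368682861328, 13.71737003326416), 29.49860191345215)
0.91 2605 ((488.1986389160156, -116.17864990234375), (133.91497802734375, 16.492502212524414), 28.182140350341797)
14.775 [ 0.45348142 -0.13553331  0.18999186] [-4.36517245e-01  2.12808189e-01  1.81635299e+00  3.60510531e-06
  1.11244183e+00  6.24714801e-01]
```

View pics/w2.png

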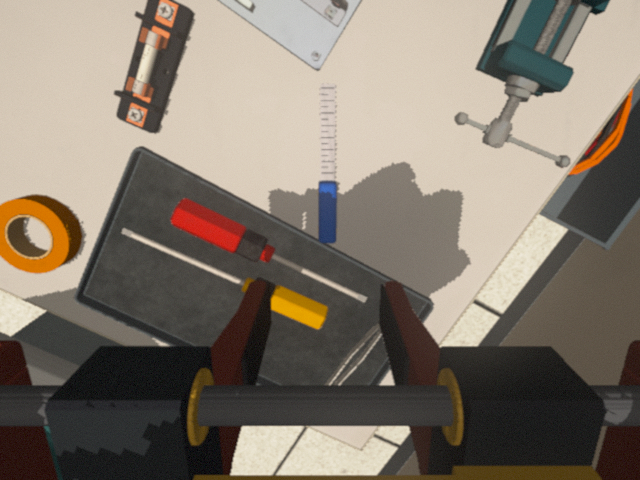

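The wrist view shows the gauge upright in the image: grip (319–336, 182–242), blade up to (328,85). The tray rim runs close to the grip's rear-left side, so I'll use a narrow opening and grasp a little forward.

```bash
cat > g2.py <<'E'
from h import *
GY=np.radians(29.0);u=np.array([np.cos(GY),np.sin(GY),0])
g=np.array([.4533,-.1356,0])+.006*u; o=down(GY-np.pi/2)
move_gripper(.027)
servo_line(g+[0,0,.05],o,rate=.2)
print("hit",servo_line(g+[0,0,.0035],rate=.08,contact_N=8),current_position(),current_force())
move_gripper(0.0)
print("gap",current_finger_gap(),current_grip_force(),current_force())
servo_line(g+[0,0,.06],rate=.15)
servo_line(g+[0,0,.25],rate=.3)
print("gap",current_finger_gap(),"F",current_force())
o2=down(PY-np.pi/2)
move_ptp(pw(-.1685-.02,0,.14),o2)
print(current_clock(),current_finger_gap(),tp(current_position()),current_force(),current_joint_pos())
c=capture("wrist");cv2.imwrite("pics/w3.png",c["image"])
c=capture("scene");cv2.imwrite("pics/s3.png",c["image"])
E
python3 g2.py
```

```text
hit False [ 0.4587554  -0.1327827   0.00371903] [-0.01408812  0.33788294 -0.54383018]
gap 0.015602260884906228 29.982361793518066 [ 0.47512765 -0.33133816  4.06678647]
gap 0.016122458201181956 F [-0.52599278 -0.19906922 -1.093003  ]
19.6917 0.015865633324420713 [-0.18829679 -0.00082627  0.13994743] [-0.29706298 -0.93735252 -0.05981607] [ 1.50997565e-01  2.13869640e-01  1.97391469e+00 -4.53708325e-04
  9.53492750e-01  9.78955271e-01]
```

View pics/w3.png

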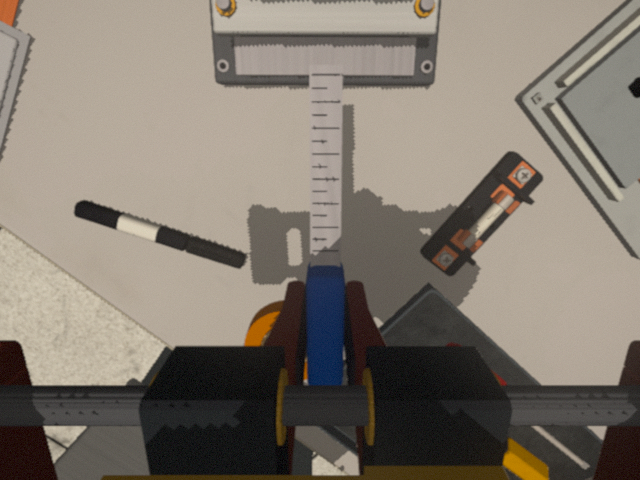

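The wrist view shows the gauge held straight, with its blade running up column 327 to its tip at (325,72). The press front is square ahead (edge about (215,82) to (436,86)). I'll check the residual yaw numerically.

```bash
cat > y.py <<'E'
from h import *
c=capture("wrist");W=cloud(c);k=(W-np.r_[PO,0]);k=np.stack([k@PX,k@PYv,k[...,2]],-1)
def edge(zlo,zhi,x0,x1):
    xs=[];ys=[]
    for y in np.arange(-.055,.056,.004):
        s=k[(np.abs(k[...,1]-y)<.002)&(k[...,2]>zlo)&(k[...,2]<zhi)&(k[...,0]>x0)&(k[...,0]<x1)]
        if len(s)>3: xs.append(np.percentile(s[:,0],3));ys.append(y)
    f=np.polyfit(ys,xs,1);print("edge",zlo,np.degrees(np.arctan(f[0])),f[1],np.std(np.polyval(f,ys)-xs))
edge(.045,.06,-.08,0);edge(.012,.03,-.12,-.03)
b=k[(k[...,2]>.13)&(k[...,2]<.165)&(np.abs(k[...,1])<.02)&(k[...,0]>-.15)&(k[...,0]<-.06)]
ys=[];xs=[]
for x in np.arange(-.14,-.09,.004):
    s=b[np.abs(b[:,0]-x)<.002]
    if len(s)>3: xs.append(x);ys.append((s[:,1].min()+s[:,1].max())/2)
f=np.polyfit(xs,ys,1);print("blade yaw vs press x",np.degrees(np.arctan(f[0])),np.polyval(f,-.087),"tip x",b[:,0].max(),"z",np.percentile(b[:,2],[5,95]))
E
python3 y.py
```

```text
edge 0.045 0.21198643412344775 -0.061216339419333854 5.776807922935443e-05
edge 0.012 0.3546899963265627 -0.08335250712514806 0.00432402406612313
blade yaw vs press x -0.24961610918281799 0.0005150471921390712 tip x -0.08727338742139314 z [0.13976102 0.14579729]
```

```bash
cat > g3.py <<'E'
from h import *
def st(h): F=np.array(current_force());print(h,"F press",(F@PX).round(2),(F@PYv).round(2),F[2].round(2),"p",tp(current_position()).round(4),round(current_clock(),2))
servo_line(pw(-.170,0,.06),rate=.15)
servo_line(pw(-.170,0,.034),rate=.06);
for _ in range(3): sleep(.1);st(0)
h=servo_line(pw(-.170,0,.0235),rate=.015,contact_N=2.5);st(h)
sleep(.2);st(0)
c=capture("scene");cv2.imwrite("pics/s4.png",cv2.resize(c["image"][170:310,200:400],(800,560)))
E
python3 g3.py
```

```text
0 F press 0.05 -0.85 -1.16 p [-1.698e-01 -1.000e-04  3.420e-02] 21.23
0 F press 0.04 0.78 -0.46 p [-1.698e-01 -1.000e-04  3.430e-02] 21.32
0 F press -0.3 -0.46 -0.84 p [-1.698e-01 -1.000e-04  3.420e-02] 21.43
True F press -0.57 -1.42 2.31 p [-1.701e-01 -1.000e-04  2.700e-02] 21.93
0 F press 0.38 -0.23 0.5 p [-0.1701 -0.      0.0271] 22.12
```

View pics/s4.png

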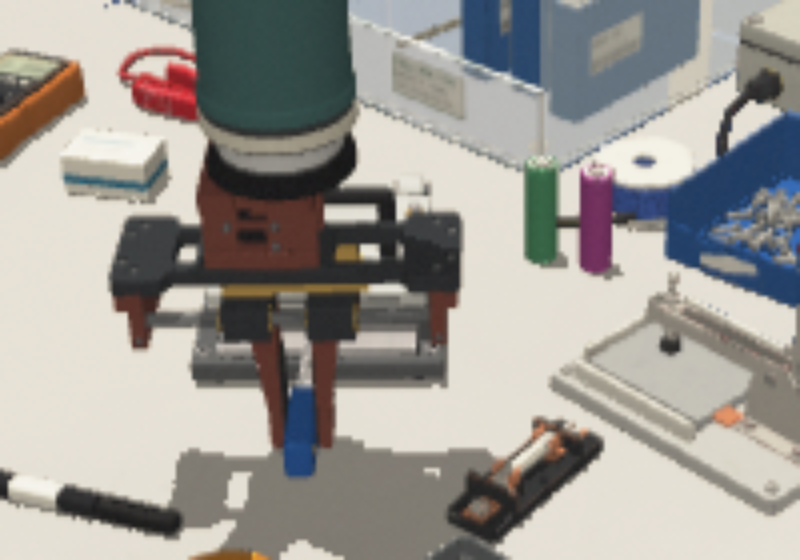

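The gauge's blade is on the ledge ahead of the mouth (tip hidden under the gripper near (305,370)), at the expected height of 24 + 3 mm. Now I slide it in, watching the force.

```bash
cat > g4.py <<'E'
from h import *
z0=.0270
def favg(n=8):
    r=[]
    for _ in range(n): sleep(.02); r.append(current_force())
    F=np.mean(r,0); return np.array([F@PX,F@PYv,F[2]]).round(2)
print(favg())
print(servo_line(pw(-.142,0,z0),rate=.05,contact_N=6),tp(current_position()).round(4),favg(),current_clock())
x=-.142
while x<-.085:
    x+=.002
    h=servo_line(pw(x,0,z0),rate=.025,contact_N=8)
    f=favg(6);print(round(x,4),h,tp(current_position()).round(4),f,round(current_finger_gap(),4),round(current_clock(),2))
    if f[0]<-3.5 or h or current_clock()>42: break
E
python3 g4.py
```

```text
[ 0.89 -0.85  1.19]
False [-0.1409 -0.0004  0.0271] [1.15 0.36 1.36] 23.1583
-0.14 False [-0.1406  0.0002  0.027 ] [-2.9  -0.44  4.93] 0.016 23.51
-0.138 False [-0.1388  0.0004  0.0269] [-3.64  0.26  5.46] 0.0159 23.86
```

Contact came about 4 mm earlier than the smallest possible gap allows, with an upward force of 5 N. The tail is probably a little low, tipping the blade up. I'll back off, level it and check the slope in the wrist depth image.

```bash
cat > g5.py <<'E'
from h import *
def favg(n=8):
    r=[]
    for _ in range(n): sleep(.02); r.append(current_force())
    F=np.mean(r,0); return np.array([F@PX,F@PYv,F[2]]).round(2)
def slope():
    c=capture("wrist");W=cloud(c);k=(W-np.r_[PO,0]);k=np.stack([k@PX,k@PYv,k[...,2]],-1)
    tx=tp(current_position())[0]
    b=k[(np.abs(k[...,1])<.0045)&(k[...,0]>tx+.026)&(k[...,0]<-.064)&(k[...,2]>.02)&(k[...,2]<.04)]
    g=k[(np.abs(k[...,1])<.0045)&(k[...,0]>tx+.0)&(k[...,0]<tx+.019)&(k[...,2]>.03)]
    f=np.polyfit(b[:,0]-tx,b[:,2],1);r=b[:,2]-np.polyval(f,b[:,0]-tx)
    l=k[(np.abs(k[...,1])>.012)&(np.abs(k[...,1])<.05)&(k[...,0]>-.078)&(k[...,0]<-.064)&(k[...,2]<.03)]
    print("blade slope",f[0].round(4),"z at tip-25mm",np.polyval(f,.0765).round(5),"n",len(b),"sd",r.std().round(5),"ledge z",np.median(l[:,2]).round(4), "grip top", np.median(g[:,2]).round(4) if len(g) else None)
if __name__=="__main__":
    slope()
    servo_line(pw(-.150,0,.0270),rate=.05);print(favg());slope()
    for z in (.0275,.028,.0285):
        servo_line(pw(-.150,0,z),rate=.02);print(z,tp(current_position()).round(4),favg())
        slope()
    print(current_clock())
E
python3 g5.py
```

```text
blade slope -0.0918 z at tip-25mm 0.02965 n 2424 sd 0.00104 ledge z 0.0248 grip top 0.048
[-1.92  0.08  2.17]
blade slope -0.0884 z at tip-25mm 0.02973 n 3153 sd 0.00083 ledge z 0.0249 grip top 0.0479
0.0275 [-1.496e-01 -1.000e-04  2.750e-02] [ 0.1   0.25 -0.65]
blade slope -0.0866 z at tip-25mm 0.03026 n 3186 sd 0.00069 ledge z 0.0248 grip top 0.0484
0.028 [-0.1499 -0.      0.028 ] [-0.07  0.25 -0.96]
blade slope -0.0891 z at tip-25mm 0.03075 n 3143 sd 0.00076 ledge z 0.0249 grip top 0.049
0.0285 [-0.15    0.      0.0285] [-0.13  0.13 -0.73]
blade slope -0.0884 z at tip-25mm 0.03121 n 3151 sd 0.00078 ledge z 0.0249 grip top 0.0495
25.7833
```

Confirmed: the blade is pitched about 0.6° tip-up in the grip, so its ledge contact is 0.6 mm low. I'll pitch the tool nose-down to compensate and lay the blade again.

```bash
cat > g6.py <<'E'
from g5 import *
o=(Ro.from_rotvec(.010*PYv)*Ro.from_quat(down(PY-np.pi/2))).as_quat()
servo_line(pw(-.155,0,.0295),o,rate=.05)
print(tp(current_position()).round(4),favg());slope()
h=servo_line(pw(-.155,0,.0262),rate=.01,contact_N=2.0);print(h,tp(current_position()).round(4),favg())
z=tp(current_position())[2]
for d in (.0003,.0006):
    servo_line(pw(-.155,0,z+d),rate=.01);print(tp(current_position()).round(5),favg())
slope();print(current_clock())
E
python3 g6.py
```

```text
[-0.1553  0.      0.0296] [-0.09  0.09 -1.18]
blade slope -0.0965 z at tip-25mm 0.03163 n 3486 sd 0.00066 ledge z 0.0249 grip top 0.0503
True [-1.549e-01 -1.000e-04  2.700e-02] [ 0.   -0.35  3.18]
[-1.5494e-01 -3.0000e-05  2.7300e-02] [ 0.39 -0.49  1.06]
[-0.1554   0.00024  0.02751] [-0.4  -0.04  0.12]
blade slope -0.0973 z at tip-25mm 0.02971 n 3469 sd 0.00081 ledge z 0.0248 grip top 0.0484
27.475
```

```bash
cat > g7.py <<'E'
from g5 import *
o=(Ro.from_rotvec(.0125*PYv)*Ro.from_quat(down(PY-np.pi/2))).as_quat()
z=.0276
servo_line(pw(-.155,0,z),o,rate=.05);print(tp(current_position()).round(4),favg())
servo_line(pw(-.144,0,z),rate=.04);sleep(.1);b=favg();print("base",tp(current_position()).round(4),b);slope()
x=-.144
while x<-.085:
    x+=.002
    h=servo_line(pw(x,0,z),rate=.025,contact_N=8)
    sleep(.05);f=favg(6);print(round(x,4),h,tp(current_position()).round(4),f,round(current_finger_gap(),4),round(current_clock(),2))
    if f[0]<-3.0 or h or current_clock()>42: break
E
python3 g7.py
```

```text
[-1.552e-01  1.000e-04  2.760e-02] [-0.36  0.34 -0.07]
base [-0.144  -0.      0.0276] [ 0.64  0.09 -0.32]
blade slope -0.0952 z at tip-25mm 0.02983 n 2819 sd 0.0007 ledge z 0.0249 grip top 0.0484
-0.142 False [-1.422e-01  1.000e-04  2.760e-02] [-0.75  0.28  0.88] 0.016 28.97
-0.14 False [-0.1398 -0.      0.0276] [-0.27  0.33  0.49] 0.0159 29.37
-0.138 False [-1.378e-01 -1.000e-04  2.760e-02] [-0.19  0.21  0.4 ] 0.0157 29.77
-0.136 False [-0.1358 -0.      0.0276] [-0.68  0.25  0.49] 0.0158 30.17
-0.134 False [-1.341e-01  1.000e-04  2.760e-02] [-1.64  0.46  2.04] 0.0156 30.57
-0.132 False [-0.1328  0.0003  0.0276] [-4.92 -0.11  5.13] 0.016 30.97
```

```bash
cat > g8.py <<'E'
from g5 import *
for z in (.0279,.0282,.0285):
    servo_line(pw(-.132,0,z),rate=.02);sleep(.1);f=favg(8);print(z,tp(current_position()).round(5),f,current_finger_gap())
    if f[2]<.3: break
slope();print(current_clock())
E
python3 g8.py
```

```text
0.0279 [-0.1322   0.00015  0.02777] [-3.78  0.56  0.67] 0.015819177304337035
0.0282 [-1.319e-01 -1.000e-05  2.811e-02] [-1.53  0.78 -3.7 ] 0.0159971546988019
blade slope -0.1003 z at tip-25mm 0.02994 n 2082 sd 0.00064 ledge z 0.0248 grip top 0.0488
31.9833
```

```bash
cat > g9.py <<'E'
from g5 import *
x=-.132;z=.0280
servo_line(pw(x,0,z),rate=.02);sleep(.1);print(tp(current_position()).round(5),favg(8))
while x<-.118:
    x+=.0015
    servo_line(pw(x,0,z),rate=.02,contact_N=9)
    sleep(.1);f=favg(8);print(round(x,4),tp(current_position()).round(5),f,round(current_clock(),2))
    if f[0]<-5.5: break
    if f[2]>1.2: z+=.0001
    if f[2]<-1.8: z-=.0001
E
python3 g9.py
```

```text
[-1.3189e-01 -3.0000e-05  2.8040e-02] [-1.18  1.11 -3.59]
-0.1305 [-1.3043e-01 -4.0000e-05  2.8000e-02] [-1.    0.88 -4.22] 32.95
-0.129 [-0.12949  0.00015  0.02786] [-4.79 -0.23 -1.2 ] 33.43
-0.1275 [-0.12835  0.00031  0.02785] [-5.94 -0.11  0.49] 33.92
```

```bash
cat > g10.py <<'E'
from g5 import *
sleep(.5);print(tp(current_position()).round(5),favg(15),current_finger_gap(),current_grip_force());slope()
c=capture("wrist");cv2.imwrite("pics/w5.png",c["image"]);W=cloud(c);k=np.array([tp(x) for x in W.reshape(-1,3)])
L=k[(np.abs(k[:,1])<.06)&(k[:,0]>-.058)&(k[:,0]<.05)&(k[:,2]>.04)&(k[:,2]<.065)]
if len(L)>50: print("lid",len(L),np.polyfit(L[:,0],L[:,2],1),np.median(L[:,2]))
print(current_clock())
E
python3 g10.py
```

```text
[-0.12831  0.00027  0.02787] [-5.83  0.07  0.63] 0.015564442148456092 29.999996423721313
blade slope -0.1062 z at tip-25mm 0.02944 n 1934 sd 0.00111 ledge z 0.0249 grip top 0.0486
lid 34723 [-0.0182379   0.05166759] 0.05192509580048735
34.7667
```

View pics/w5.png

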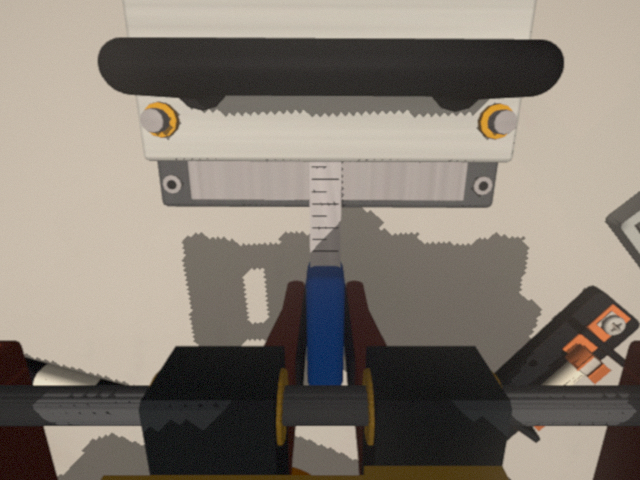

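The wrist view shows the blade entering squarely under the lid at (326,160), with the graduations readable. I'll check that the lid hasn't risen, using the same cameras as before the insertion.

```bash
python3 - <<'E'
from h import *
for n in ("scene","top"):
  for i in range(2):
    k=cloud(capture(n)).reshape(-1,3);d=k-np.r_[PO,0];k=np.c_[d@PX,d@PYv,d[:,2]]
    L=k[(np.abs(k[:,1])<.06)&(k[:,0]>-.055)&(k[:,0]<.055)&(k[:,2]>.04)&(k[:,2]<.065)]
    b=k[(np.abs(k[:,1])<.04)&(abs(k[:,0]+.034)<.006)&(k[:,2]>.085)&(k[:,2]<.12)]
    print(n,len(L),np.polyfit(L[:,0],L[:,2],1),np.median(L[:,2]).round(5),"bar",len(b),np.percentile(b[:,2],[50,90]).round(4) if len(b) else 0)
print(current_clock())
E
```

```text
scene 170 [-0.01761077  0.05202844] 0.05195 bar 9 [0.097  0.1005]
scene 168 [-0.02812464  0.05200078] 0.052 bar 9 [0.0972 0.1004]
top 597 [-0.02789983  0.05381821] 0.05278 bar 0 0
top 600 [-0.01852562  0.05344098] 0.05269 bar 0 0
34.9667
```

```bash
python3 - <<'E'
from h import *
c=capture("scene");cv2.imwrite("pics/s5.png",c["image"])
a=cv2.imread("pics/s3.png")[190:280,230:330];b=c["image"][190:280,230:330]
cv2.imwrite("pics/cmp.png",cv2.resize(np.hstack([a,b]),(800,360),interpolation=cv2.INTER_NEAREST))
K=c["intrinsics"]
for p in ((-.060,-.065,.051),(-.060,.065,.051),(-.034,-.042,.101),(-.034,.042,.101),(-.085,-.075,.018)):
    for dz in (0,.001):
        q=c["R"]@(pw(*p)+[0,0,dz])+c["t"];print(p,dz,(K@q/q[2])[:2].round(2))
E
```

```text
(-0.06, -0.065, 0.051) 0 [306.46 242.53]
(-0.06, -0.065, 0.051) 0.001 [306.45 242.18]
(-0.06, 0.065, 0.051) 0 [251.44 243.18]
(-0.06, 0.065, 0.051) 0.001 [251.4  242.82]
(-0.034, -0.042, 0.101) 0 [296.32 218.77]
(-0.034, -0.042, 0.101) 0.001 [296.31 218.4 ]
(-0.034, 0.042, 0.101) 0 [260.61 219.2 ]
(-0.034, 0.042, 0.101) 0.001 [260.57 218.83]
(-0.085, -0.075, 0.018) 0 [310.86 260.01]
(-0.085, -0.075, 0.018) 0.001 [310.85 259.66]
```

View pics/cmp.png

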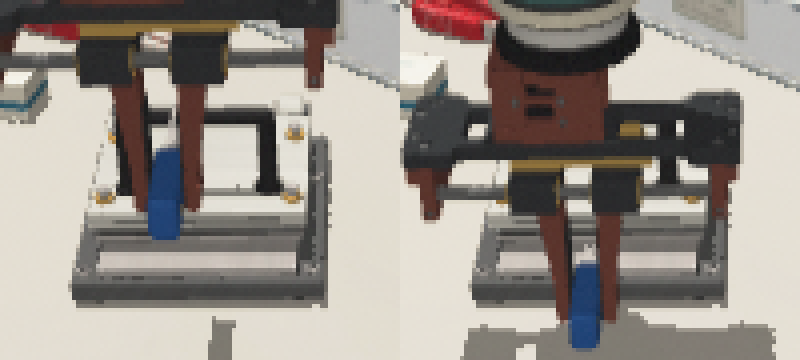

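Both halves show the lid's front edge (crop row about 207, image row about 242) unobstructed on either side of the hand. I'll compare it to sub-pixel accuracy, using the base's edge as a control.

```bash
python3 - <<'E'
from h import *
def g(f): return cv2.cvtColor(cv2.imread(f),cv2.COLOR_BGR2GRAY).astype(float)
a,b=g("pics/s3.png"),g("pics/s5.png")
def sh(c0,c1,r0,r1):
    # vertical shift b relative to a by least squares on the summed profile
    A=a[:,c0:c1].mean(1);B=b[:,c0:c1].mean(1);r=np.arange(r0,r1)
    best=min(((np.var(np.interp(r+s,np.arange(480),B)-A[r]),s) for s in np.arange(-2,2.01,.02)));return round(best[1],2),round(best[0],1)
for c in ((253,262),(284,292),(288,298),(298,305)):
    print(c,"lid edge",sh(*c,238,250),"base edge",sh(*c,257,268))
    print(a[238:250,c[0]:c[1]].mean(1).round(),b[238:250,c[0]:c[1]].mean(1).round())
E
```

```text
(253, 262) lid edge (np.float64(1.62), np.float64(1342.0)) base edge (np.float64(0.0), np.float64(0.4))
[120. 162. 175. 218. 224. 189. 151. 125. 142.  89.  66. 122.] [ 59.  59.  89. 126. 135. 126. 145. 128. 146.  96.  66. 118.]
(284, 292) lid edge (np.float64(2.0), np.float64(3256.0)) base edge (np.float64(0.0), np.float64(87.7))
[124. 216. 224. 224. 225. 164. 122. 112. 114.  79.  72. 128.] [ 56.  67.  83.  84.  94. 100. 108. 103. 107.  77.  85. 109.]
(288, 298) lid edge (np.float64(0.4), np.float64(684.9)) base edge (np.float64(0.0), np.float64(0.4))
[104. 215. 224. 224. 227. 164. 109. 110. 112.  79.  77. 118.] [ 73. 123. 182. 186. 195. 152. 110. 112. 115.  82.  95. 118.]
(298, 305) lid edge (np.float64(0.28), np.float64(98.7)) base edge (np.float64(-0.02), np.float64(0.3))
[111. 166. 184. 221. 226. 164. 130. 130. 105.  80.  93. 114.] [ 77. 131. 182. 224. 229. 168. 133. 133. 108.  81.  97. 117.]
```

The lid's edge profile is unchanged (under 0.05 px, or about 0.1 mm), so the lid is still shut. Drag is steady at about 6 N, so I'm handing in.

```bash
python3 -c "
from h import *
print(current_clock(),current_force()@PX,current_finger_gap());print(close_job())"
```

```text
35.0167 -5.22744619755886 0.015592644015581384
the job is handed in; nothing more can be done
None
```

Handed in at 35.0 s: the lid is shut (edge unmoved to about 0.1 mm during insertion), and the gauge is held by its grip about 32 mm into the gap with a steady 5–6 N drag; the first try touched about 4 mm early because the blade sat 0.6° tip-up, so I backed off and levelled it.

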